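# Hang the stall lantern on the display hook

## Task

Take the camping lantern out of its crate and stand it upright on the clear table top, letting go of it. Then swing its folded bail handle up until it stands upright while the lantern stays standing on the table, take the lantern by the bail, and hang the bail over the long hook of the wire display so that the lantern hangs freely. Do not tip the lantern over, and leave the flask and the two toy cars where they are.

Things in the scene. Friction and masses are not known exactly. Their poses are not given: they have to be found in the camera images.
- lantern_center (a point): Centre, half-way up (81.5 mm above the underside), of the round black and grey LED camping lantern, 0.75 kg, 163 mm tall without its bail. Lantern's frame: z up its axis, y along the bail's pivot axis; the folded bail lies on the +x side. The pivots are at y = -50 and +50 mm, 33.5 mm above this point (115 mm above the underside)
- lantern: The same lantern with its bail, origin at the centre of its underside. Heights above that: base 96 mm across to 32 mm, ring 88 mm across to 40 mm, white light tube 60 mm across (guard rods within 73 mm) to 100 mm, black housing 80 mm across to 125 mm, ribbed grey cap 50 mm across to 163 mm: grip it there from above
- bail (a joint): Angle of the bail: 0 = upright above the lantern, 2.58 rad = folded right down against the base on the lantern's +x side (it starts within 0.1 rad of that), -0.6 = stop beyond upright. Its stiff pivots hold it wherever it is left; turning it takes about 0.02 N m
- bail_crown (a point): Middle of the bail's straight crown, 100 mm from the pivot axis; the crown runs along y, 72 mm of it in a black sleeve 10 mm thick; z points from pivot axis to crown. 7 mm aluminium tube: legs 68 mm long at y = -50 and +50 mm, then slanting in to y = -40 and +40 mm. Upright, the crown's centre line is 52 mm above the cap
- crate: Plywood crate fixed to the table, 342 mm long (x), 176 mm wide (y), 100 mm high, floor 12 mm, walls 10 mm thick; two open-topped compartments 156 mm square, centred 83 mm either side of the origin along x: the lantern in one, the flask in the other, either way round. Origin at the centre of its underside. The table (height 0) is clear between crate and display, towards the robot
- hook_seat (a point): Top of the long steel hook where the bail is to hang, 266 mm above the table. Frame of the display: the hook's 8 mm round rod runs level along x; towards -x, 32 mm from here, it bends up to a tip 46 mm from here and 14 mm higher than here; towards +x it runs 115 mm back to the wire panel. The bail may rest anywhere between tip and panel
- rack: White wire-grid display fixed to the table, carrying the hook; origin on the table straight below hook_seat. Panel 320 mm wide (y), 300 mm high, at x = +120 mm; low feet 10 mm high, x = 30 to 230 mm, at y = -160 and +160 mm. Two small carded cars hang 100 mm to either side of the hook, within 40 mm of the panel, below 215 mm
- flask_center (a point): Centre, half-way up, of the steel flask standing in the crate's other compartment, 68 mm across, 150 mm tall: leave it alone
- saloon: Toy saloon car, 125 mm long (x), 54 mm wide, 40 mm high, on the table: leave it alone. Origin at the centre of its underside
- van: Toy van, 118 mm long (x), 54 mm wide, 56 mm high, on the table beside the hook: leave it alone. Origin at the centre of its underside

How it is judged (in metres and radians):
On the way, in this order (a step that is already met when the one before it is completed fails the run):
1. the lantern stands upright on the table, out of the crate, let go (height (world z) of lantern below 0.006 m and angle between lantern_center's own z axis and vertical below 0.1 rad and contact force between lantern and crate below 0.1 N and contact force between the fingers and lantern below 0.1 N and linear speed of lantern below 0.03 m/s), for 0.2 s.
2. the bail stands upright (within 0.35 rad) and the lantern still stands on the table (value of joint bail between -0.35 and 0.35 rad and height (world z) of lantern below 0.006 m and angle between lantern_center's own z axis and vertical below 0.15 rad), for 0.2 s.
At the end, for the whole second after the job is handed in: The lantern hangs by its bail on the long hook: crown resting on the rod between the upturned tip and the panel, within 40 mm of the crown's middle, the lantern clear of the table by 30 mm or more, within 0.3 rad of upright and nearly still (below 0.06 m/s and 0.6 rad/s) (contact force between lantern and rack above 2 N and height (world z) of lantern above 0.03 m and angle between lantern_center's own z axis and vertical below 0.3 rad and z of bail_crown in the frame of hook_seat between 0 and 0.02 m and y of bail_crown in the frame of hook_seat between -0.04 and 0.04 m and x of bail_crown in the frame of hook_seat between -0.04 and 0.115 m and linear speed of lantern below 0.06 m/s and angular speed of lantern below 0.6 rad/s); the robot touches nothing.
It fails at once if the lantern is tipped over (leans more than 0.6 rad) (angle between lantern_center's own z axis and vertical above 0.6 rad).
It fails at once if the flask is moved more than 40 mm (distance of flask_center from where it was at the start of the episode above 0.04 m).
It fails at once if the toy saloon is moved more than 30 mm (distance of saloon from where it was at the start of the episode above 0.03 m).
It fails at once if the toy van is moved more than 30 mm (distance of van from where it was at the start of the episode above 0.03 m).
It also fails if it takes over 72 s, if anything falls off the work surface, if the arm or the gripper's body presses on something with over 40 N, if the wrist force passes 120 N, or if a joint passes its speed limit or range.

## Robot

A 6-joint arm with a two-finger parallel gripper is mounted at the origin on the work surface. World frame = base frame: x ahead of the robot, y to its left, z up, the work surface at z = 0. Lengths are in m, angles in degrees, forces in N, time in s.
With the tool pointing down it reaches from about 0.25 to 0.775 m from the base axis. Payload 8.9 kg.
Tool frame: the origin (TCP) lies midway between the tips of the shut fingers; the grasp point (between the pads) lies behind it (r.grasp_offset is the x of the grasp point in the tool frame, in m); x points along the fingers, y is the direction in which the jaws open and shut, and the axes are right-handed (so a half turn about x gives the same grasp; the last joint's range is limited). The gripper opens to 85 mm and grips with 20 to 120 N. Pads are 22 mm wide; open, the fingers measure 114 mm over their backs; the gripper's body (76 mm by 85 mm) begins 54 mm behind the grasp point. The pads swing forward as they close: fully open they stand 13 mm farther back than shut.
Start: joints at [68.967, 16.656, -8.789, 64.555, 0, 82.019], TCP at [0.119, 0.511, 0.231] pointing down, gripper open.
Joint ranges: [-144.48, 144.48], [-52.06, 99.96], [-74.48, 78.29], [-112.23, 115.85], [-86.99, 84.42], [-180, 180]. Speed limits (degrees/s): [127.2, 127.2, 159.86, 180, 180, 180].

## Interface

Orientations are given as a 3x3 rotation matrix whose columns are the frame's x, y, z axes.
In Python, from plant import r gives the robot as it stands.
- The arm moves only by the tool play_rows, never from a script. Its argument "motion" is a list of rows, each a list of 7 numbers: the shift along the tool's x, y, z in cm, then the turn, a rotation vector about the tool's x, y, z in rad, then the closure in counts, from 0 (fully open) to 255 (shut). A call has 1 to 20 rows; each row shifts and turns the commanded pose from where the row before left it, along the tool's axes as they then stand; what a row does not reach is not made up. A row lasts 1/8 s, in which the tool goes at most 62.5 mm and 10.7 degrees, less where a joint would pass 70% of its speed; a pose out of reach is approached as far as the arm can. A call is refused whole if a number of a shift passes 6.25 or a number of a turn 0.188, either way. A call with a gripper value outside its range is refused whole. The fingers move at their own pace and stop on an object; "grip_force" is the grip in N (left out, the last holds). Time passes only in rows, so rows that do not move let the fingers close. It gives the time, the measured TCP pose, the force and the opening at its end, in the units of the state.
- r.read_state(): the state, without advancing time (a new reading comes with each control period).
- r.capture(name): name is "scene" or "top" or "wrist"; returns the picture (400x640x3 uint8, blue, green, red); there is no depth.
- r.camera_params(name): a dict with "camera_matrix" (3x3 intrinsics, pixels), "T" (4x4, takes a point from camera to world coordinates). Camera axes: x right, y down, z forward; pixel columns grow to the right and rows downward; lengths in m; the calibration is good to about 2 mm. A picture is of the moment at which its call begins: read the wrist's pose just before it. camera_params takes no time and is no camera call; for the wrist camera it gives the pose at the moment of the call.
- r.finish_job(): hands the job in, once; it reports no verdict.
Trained networks look in the newest picture that a camera, given by its name, has taken for a name from the list of things; names that differ only in an ending like _2 or _b are one class to them, and where a whole thing is asked for, a point or a joint stands for the part that bears it (a point fixed in the world has none). Each returns a list of dicts, best first, with "confidence" (0 to 1); they miss things now and then, are a little off and sometimes report something else, mostly with a low value. They report only what shows in the picture. A call takes as long as a camera call.
- r.look_for(query, camera): "position" ([x, y, z] in m, in world coordinates, good to about 4 mm: the middle of the surface that is visible of it).
- r.cut_out(query, camera): "region" (400x640 bool, what is visible of it).
- r.tip_of(query, camera): "position" ([x, y, z] in m, in world coordinates, good to about 4 mm: a listed point, or the origin of a listed thing).
The state is a dict: "time": time; "joint_pos": joint angles; "qd": joint speeds; "joint_torque": joint torques, N m; "ee_pos": TCP position; "tool_rot": TCP orientation; "force": force on the tool from outside, world axes, zero at the start; "wrist_torque": the same for the moment, N m; "finger_gap": finger opening in m.
Only numpy, scipy, OpenCV 4.12 (cv2) and the standard library are available. Lean on these libraries where they do the work, as an engineer would, in place of code of your own. Each camera call takes 0.05 s, during which the arm holds its last target. There are 200 camera calls.

## Working session

There is one attempt and no reset: what is moved stays moved. The work goes in short steps, Python scripts to look and compute and a tool call to move; the robot and the scene stay as the last step left them, time stands still between calls to the robot, and variables do not carry over. Pictures are saved under pics/ and viewed, about 8 in all and at most 12, crops included, and the job is handed in when it is done.

Besides the shell and the picture viewer there is one more tool, called after "Call:" in YAML: its name, and indented under it one key for each argument. play_rows: Moves the arm, as the interface text tells. Its arguments: {"type":"object","properties":{"motion":{"type":"array","items":{"type":"array","items":{"type":"number"}}},"grip_force":{"type":"number"}},"required":["motion"]}

```bash
mkdir -p pics; ls; cat > h.py <<'E'
import numpy as np, cv2
from plant import r
def tip(q,c,n=2):
    for d in r.tip_of(q,c)[:n]: print(' tip',q,c,np.round(d['position'],4),round(d['confidence'],2))
def look(q,c,n=2):
    for d in r.look_for(q,c)[:n]: print(' look',q,c,np.round(d['position'],4),round(d['confidence'],2))
def ray(c,u,v,z=None,P=None):
    p=P or r.camera_params(c);K=p['camera_matrix'];T=np.array(p['T'])
    d=T[:3,:3]@np.linalg.inv(K)@[u,v,1];o=T[:3,3]
    return o+d*(z-o[2])/d[2]
def proj(c,X,P=None):
    p=P or r.camera_params(c);K=np.array(p['camera_matrix']);T=np.linalg.inv(np.array(p['T']))
    q=K@(T[:3,:3]@np.array(X)+T[:3,3]);return q[:2]/q[2]
def st():
    s=r.read_state();print(round(s['time'],2),np.round(s['ee_pos'],4),np.round(s['tool_rot'],3).tolist(),'F',np.round(s['force'],1),'gap',round(s['finger_gap'],4),'q',np.round(s['joint_pos'],1));return s
def toward(target,R=None,s=None):
    # shift in tool axes in cm, and rotvec
    from scipy.spatial.transform import Rotation as Ro
    s=s or r.read_state();Rc=np.array(s['tool_rot'])
    d=Rc.T@(np.array(target)-np.array(s['ee_pos']))*100
    w=Ro.from_matrix(Rc.T@np.array(R)).as_rotvec() if R is not None else np.zeros(3)
    print('shift cm',np.round(d,2),'rot',np.round(w,3))
E
python3 - <<'E'
from h import *
st();print('go',r.grasp_offset)
ims=[r.capture(c) for c in('scene','top')]
cv2.imwrite('pics/a.png',np.vstack(ims)[:, :] if 0 else ims[0]);cv2.imwrite('pics/b.png',ims[1])
for c in('scene','top'):
  print(c,np.round(r.camera_params(c)['T'],3).tolist(),np.round(r.camera_params(c)['camera_matrix'],1).tolist())
  for q in('lantern_center','lantern','bail_crown','crate','hook_seat','rack','flask_center','saloon','van'): tip(q,c,2)
st()
E
```

```text
pics
0.0 [0.1184 0.5111 0.2307] [[-0.0, 0.226, 0.974], [-0.001, 0.974, -0.226], [-1.0, -0.001, -0.0]] F [-0.5 -0.5 -0.1] gap 0.0854 q [69.  16.7 -8.8 64.6 -0.  82. ]
go -0.0187
scene [[-0.788, 0.486, -0.378, 1.105], [0.615, 0.636, -0.466, 0.612], [0.014, -0.6, -0.8, 1.3], [0.0, 0.0, 0.0, 1.0]] [[496.7, 0.0, 318.2], [0.0, 496.7, 205.1], [0.0, 0.0, 1.0]]
 tip lantern_center scene [0.4229 0.3381 0.096 ] 0.82
 tip lantern scene [0.4175 0.3383 0.0131] 0.77
 tip bail_crown scene [0.5813 0.3012 0.0821] 0.68
 tip bail_crown scene [0.4199 0.3375 0.095 ] 0.66
 tip crate scene [0.4974 0.3156 0.0009] 0.97
 tip hook_seat scene [0.4654 0.3041 0.0449] 0.4
 tip flask_center scene [0.5806 0.3005 0.0838] 0.93
 tip saloon scene [ 0.7122  0.0414 -0.0083] 0.77
 tip van scene [ 0.5412 -0.3745  0.0014] 0.7
top [[0.008, -0.993, 0.117, 0.469], [-0.999, -0.012, -0.034, -0.024], [0.035, -0.116, -0.993, 1.186], [0.0, 0.0, 0.0, 1.0]] [[397.9, 0.0, 312.7], [0.0, 397.9, 197.5], [0.0, 0.0, 1.0]]
 tip lantern_center top [0.4228 0.3365 0.0953] 0.7
 tip lantern top [0.4167 0.3396 0.0144] 0.6
 tip bail_crown top [0.4645 0.3088 0.0421] 0.63
 tip crate top [0.4982 0.315  0.002 ] 0.86
 tip hook_seat top [ 0.5437 -0.2691  0.2682] 0.83
 tip flask_center top [0.5808 0.2992 0.0868] 0.57
 tip saloon top [ 0.7135  0.0414 -0.0017] 0.6
 tip saloon top [0.4214 0.3331 0.0959] 0.57
 tip van top [ 0.5382 -0.377  -0.0017] 0.79
1.0 [0.1186 0.5114 0.2313] [[-0.0, 0.226, 0.974], [0.0, 0.974, -0.226], [-1.0, 0.0, -0.0]] F [ 0.2  0.5 -0.8] gap 0.0853 q [69.  16.7 -8.8 64.6  0.  82. ]
```

View pics/a.png

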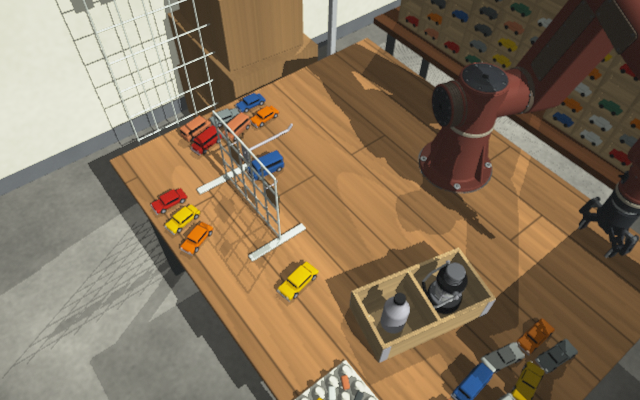

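View pics/b.png

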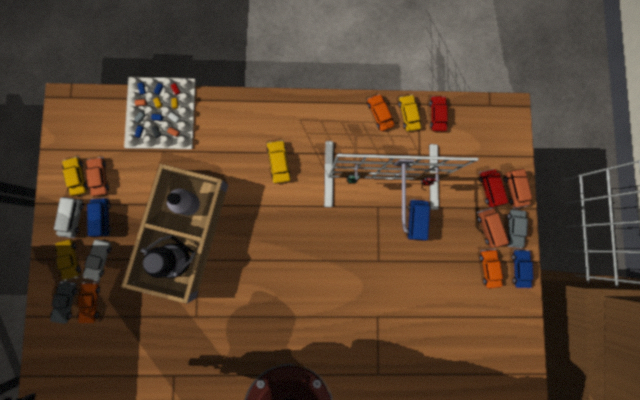

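Scene: the lantern is in the near crate compartment (top view about px 158,262), with the flask beyond it. The hook runs along world x with its tip at about px 404,230. Bail crown estimate is [0.464, 0.309, 0.042], which fits the folded geometry. I'll move above the lantern and check with the wrist camera.

Call:
play_rows:
  motion:
    - [-0.9,-1.26,4.17,0,0,0,0]
    - [-0.9,-1.26,4.17,0,0,0,0]
    - [-0.9,-1.26,4.17,0,0,0,0]
    - [-0.9,-1.26,4.17,0,0,0,0]
    - [-0.9,-1.26,4.17,0,0,0,0]
    - [-0.9,-1.26,4.17,0,0,0,0]
    - [-0.9,-1.26,4.17,0,0,0,0]
    - [-0.9,-1.26,4.17,0,0,0,0]
    - [0,0,0,0.117,0,0,0]
    - [0,0,0,0.117,0,0,0]
    - [0,0,0,0.117,0,0,0]
    - [0,0,0,0,0,0,0]

```text
time: 2.5
ee_pos: [0.4208, 0.3379, 0.3033]
tool_rot: [[-0.0, 0.546, 0.838], [-0.0, 0.838, -0.546], [-1.0, -0.0, -0.0]]
force: [-0.6, -0.1, -0.3]
finger_gap: 0.0854
```

```bash
python3 - <<'E'
from h import *
st()
im=r.capture('wrist');P=r.camera_params('wrist')
print(np.round(P['T'],3).tolist())
cv2.imwrite('pics/c.png',im)
for q in('lantern_center','lantern','bail_crown','crate'): tip(q,'wrist')
E
```

```text
2.5 [0.4208 0.3379 0.3033] [[-0.0, 0.546, 0.838], [-0.0, 0.838, -0.546], [-1.0, -0.0, -0.0]] F [-0.6 -0.1 -0.3] gap 0.0854 q [31.  16.7  2.1 75.4  0.  64.1]
[[0.544, 0.805, 0.235, 0.362], [0.839, -0.523, -0.152, 0.377], [0.001, 0.28, -0.96, 0.446], [0.0, 0.0, 0.0, 1.0]]
 tip lantern wrist [0.4216 0.3372 0.0101] 0.72
 tip crate wrist [ 0.4983  0.317  -0.0016] 0.61
```

View pics/c.png

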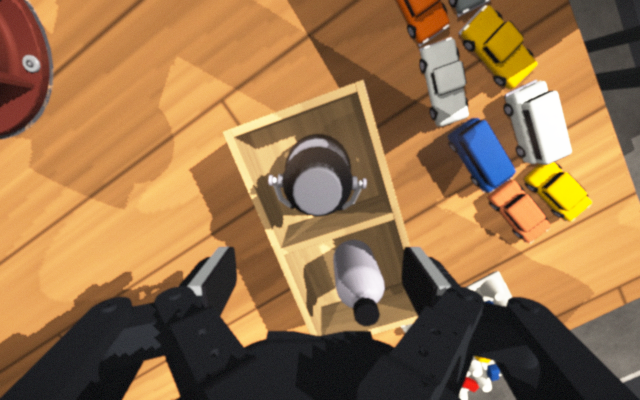

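Wrist view: cap top at about px (318,192), pivots at about (273,181) and (363,182), so the pivot axis is nearly along the jaw axis. I'll project these pixels.

```bash
python3 - <<'E'
from h import *
P=r.camera_params('wrist')
a=ray('wrist',273,181,.127,P);b=ray('wrist',363,182,.127,P);d=b-a
print(a,b,np.linalg.norm(d),np.degrees(np.arctan2(d[1],d[0])),(a+b)/2)
print('cap',ray('wrist',318,191,.175,P))
print([proj('wrist',x,P) for x in([.4216,.3372,.175],[.4216,.3372,.127])])
E
```

```text
[0.3918278  0.29466307 0.127     ] [0.44981797 0.38160137 0.127     ] 0.10450420193992573 56.29565100900622 [0.42082288 0.33813222 0.127     ]
cap [0.42008708 0.33870402 0.175     ]
[array([317.56527675, 193.02763994]), array([317.72055362, 182.47686987])]
```

Call:
play_rows:
  motion:
    - [2,0,0,0,0,0,0]
    - [2.5,0,0,0,0,0,0]
    - [2.5,0,0,0,0,0,0]
    - [2.5,0,0,0,0,0,0]
    - [2.5,0,0,0,0,0,0]
    - [2,0,0,0,0,0,0]
    - [1.3,0,0,0,0,0,0]
    - [0.8,0,0,0,0,0,0]
    - [0,0,0,0,0,0,0]
    - [0,0,0,0,0,0,255]
    - [0,0,0,0,0,0,255]
    - [0,0,0,0,0,0,255]
    - [0,0,0,0,0,0,255]
    - [0,0,0,0,0,0,255]
    - [0,0,0,0,0,0,255]
    - [0,0,0,0,0,0,255]
  grip_force: 70

```text
time: 4.75
ee_pos: [0.4209, 0.3377, 0.1432]
tool_rot: [[0.001, 0.547, 0.837], [-0.0, 0.837, -0.547], [-1.0, 0.0, 0.001]]
force: [-1.4, -3.0, 6.0]
finger_gap: 0.0482
```

Call:
play_rows:
  motion:
    - [-1,0,0,0,0,0,255]
    - [-2,0,0,0,0,0,255]
    - [-2.5,0,0,0,0,0,255]
    - [-2.5,0,0,0,0,0,255]
    - [-2.5,0,0,0,0,0,255]
    - [-2.5,0,0,0,0,0,255]
    - [-1,0,0,0,0,0,255]
    - [0,-1.4,0.9,0,0,0,255]
    - [0,-2.5,1.6,0,0,0,255]
    - [0,-2.9,1.9,0,0,0,255]
    - [0,-2.9,1.9,0,0,0,255]
    - [0,-2.9,1.9,0,0,0,255]
    - [0,-2.9,1.9,0,0,0,255]
    - [0,-2.9,1.9,0,0,0,255]
    - [0,-2.9,1.9,0,0,0,255]
    - [0,-2.5,1.6,0,0,0,255]
    - [0,-1,0.6,0,0,0,255]

```text
time: 6.88
ee_pos: [0.4188, 0.0405, 0.2814]
tool_rot: [[-0.002, 0.549, 0.836], [-0.0, 0.836, -0.549], [-1.0, -0.001, -0.001]]
force: [0.2, 0.5, -9.4]
finger_gap: 0.0485
```

Call:
play_rows:
  motion:
    - [0,0,0,0.1,0,0,255]
    - [0,0,0,0.13,0,0,255]
    - [0,0,0,0.13,0,0,255]
    - [0,0,0,0.13,0,0,255]
    - [0,0,0,0.13,0,0,255]
    - [0,0,0,0.13,0,0,255]
    - [0,0,0,0.13,0,0,255]
    - [0,0,0,0.103,0,0,255]
    - [0,0,0,0,0,0,255]

```text
time: 8.0
ee_pos: [0.4192, 0.0424, 0.2817]
tool_rot: [[-0.001, 1.0, 0.01], [0.0, 0.01, -1.0], [-1.0, -0.001, -0.0]]
force: [-0.7, 0.3, -9.1]
finger_gap: 0.0484
```

```bash
python3 - <<'E'
from h import *
st()
im=r.capture('scene')
for q in('lantern_center','lantern','bail_crown'): tip(q,'scene')
r.capture('top')
for q in('lantern_center','lantern','bail_crown'): tip(q,'top')
P=r.camera_params('scene');u,v=proj('scene',[.42,.03,.15],P);u,v=int(u),int(v)
c=im[max(0,v-100):v+100,max(0,u-130):u+130];cv2.imwrite('pics/d.png',cv2.resize(c,None,fx=3,fy=3))
E
```

```text
8.0 [0.4192 0.0424 0.2817] [[-0.001, 1.0, 0.01], [0.0, 0.01, -1.0], [-1.0, -0.001, -0.0]] F [-0.7  0.3 -9.1] gap 0.0484 q [ -4.2   3.8 -17.   69.2   0.   85.2]
 tip lantern scene [0.418  0.0479 0.1531] 0.66
 tip bail_crown scene [ 0.4228 -0.0134  0.1835] 0.64
 tip bail_crown top [ 0.4164 -0.0094  0.1793] 0.55
```

View pics/d.png

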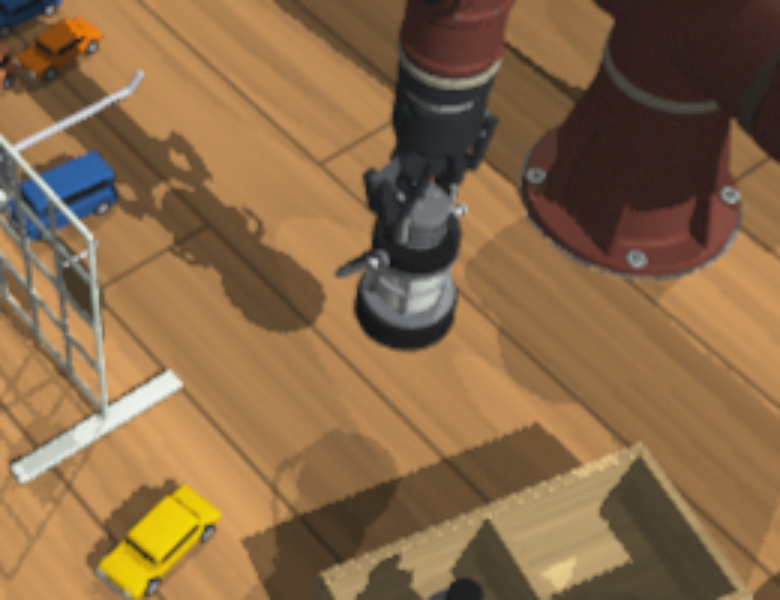

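Call:
play_rows:
  motion:
    - [1,0,0,0,0,0,255]
    - [2.2,0,0,0,0,0,255]
    - [2.2,0,0,0,0,0,255]
    - [2.2,0,0,0,0,0,255]
    - [2.2,0,0,0,0,0,255]
    - [2,0,0,0,0,0,255]
    - [1.5,0,0,0,0,0,255]
    - [1,0,0,0,0,0,255]
    - [0.3,0,0,0,0,0,255]
    - [0.2,0,0,0,0,0,255]
    - [0.1,0,0,0,0,0,255]
    - [0,0,0,0,0,0,255]
    - [0,0,0,0,0,0,255]

```text
time: 10.02
ee_pos: [0.4201, 0.0422, 0.1335]
tool_rot: [[0.001, 1.0, 0.009], [-0.0, 0.009, -1.0], [-1.0, 0.001, 0.0]]
force: [-0.0, 0.3, -9.0]
finger_gap: 0.0481
```

Call:
play_rows:
  motion:
    - [0.15,0,0,0,0,0,255]
    - [0.1,0,0,0,0,0,255]
    - [0,0,0,0,0,0,255]

```text
time: 10.4
ee_pos: [0.42, 0.0422, 0.1312]
tool_rot: [[0.0, 1.0, 0.009], [-0.0, 0.009, -1.0], [-1.0, 0.0, 0.0]]
force: [-3.6, 0.7, 1.4]
finger_gap: 0.0485
```

Call:
play_rows:
  motion:
    - [0,0,0,0,0,0,200]
    - [0,0,0,0,0,0,100]
    - [0,0,0,0,0,0,0]
    - [0,0,0,0,0,0,0]
    - [0,0,0,0,0,0,0]
    - [0,0,0,0,0,0,0]
    - [-1,0,0,0,0,0,0]
    - [-2,0,0,0,0,0,0]
    - [-2,0,0,0,0,0,0]
    - [-2,0,0,0,0,0,0]
    - [-2.5,0,0,0,0,0,0]
    - [-2.5,0,0,0,0,0,0]
    - [-2.5,0,0,0,0,0,0]
    - [-2.5,0,0,0,0,0,0]

```text
time: 12.15
ee_pos: [0.4198, 0.0422, 0.3024]
tool_rot: [[0.001, 1.0, 0.009], [-0.0, 0.009, -1.0], [-1.0, 0.001, 0.0]]
force: [0.6, -0.0, -0.2]
finger_gap: 0.0851
```

```bash
python3 - <<'E'
from h import *
st()
im=r.capture('wrist')
cv2.imwrite('pics/e.png',im)
for q in('lantern_center','lantern','bail_crown'): tip(q,'wrist')
r.capture('scene')
for q in('lantern_center','lantern','bail_crown'): tip(q,'scene')
r.capture('top')
for q in('lantern_center','lantern','bail_crown','hook_seat'): tip(q,'top')
E
```

```text
12.15 [0.4198 0.0422 0.3024] [[0.001, 1.0, 0.009], [-0.0, 0.009, -1.0], [-1.0, 0.001, 0.0]] F [ 0.6 -0.  -0.2] gap 0.0851 q [ -4.2   3.4 -14.5  72.1   0.   85.3]
 tip lantern wrist [ 0.4227  0.0431 -0.0018] 0.71
 tip lantern_center scene [0.42   0.0424 0.0824] 0.98
 tip lantern scene [4.135e-01 4.470e-02 1.000e-04] 0.7
 tip bail_crown scene [ 0.4179 -0.0152  0.0317] 0.42
 tip bail_crown scene [0.5811 0.303  0.0864] 0.26
 tip bail_crown top [ 5.371e-01 -3.742e-01 -3.000e-04] 0.55
 tip hook_seat top [ 0.5432 -0.27    0.2674] 0.94
```

View pics/e.png

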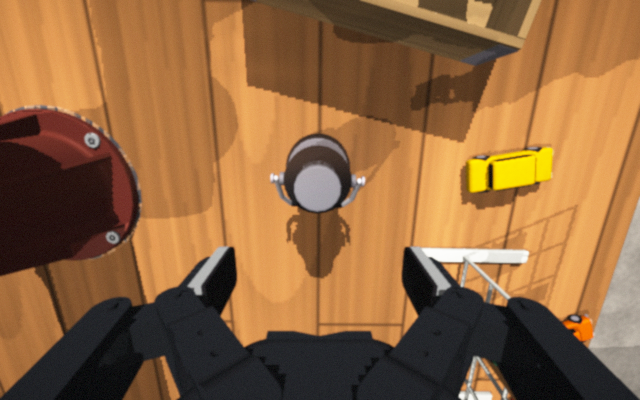

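Step 1 pose is good: the lantern stands at (0.420, 0.042), with the pivot axis along world x and the bail on the -y side. Next I'll shut the fingers, yaw 90°, tilt 40°, and move beyond the far leg to push the bail up from under it.

Call:
play_rows:
  motion:
    - [0,0,0,-0.1745,0,0,255]
    - [0,0,0,-0.1745,0,0,255]
    - [0,0,0,-0.1745,0,0,255]
    - [0,0,0,-0.1745,0,0,255]
    - [0,0,0,-0.1745,0,0,255]
    - [0,0,0,-0.1745,0,0,255]
    - [0,0,0,-0.1745,0,0,255]
    - [0,0,0,-0.1745,0,0,255]
    - [0,0,0,-0.175,0,0,255]
    - [0,0,0,0,0,0,255]
    - [0,0,0,0,0.1745,0,255]
    - [0,0,0,0,0.1745,0,255]
    - [0,0,0,0,0.1745,0,255]
    - [0,0,0,0,0.1745,0,255]
    - [-1.69,0,2.01,0,0,0,255]
    - [-1.69,0,2.01,0,0,0,255]
    - [-1.69,0,2.01,0,0,0,255]
    - [-1.69,0,2.01,0,0,0,255]
    - [0,0,0,0,0,0,255]

```text
time: 15.18
ee_pos: [0.4957, 0.0407, 0.2711]
tool_rot: [[-0.612, -0.006, 0.791], [-0.005, 1.0, 0.004], [-0.791, -0.002, -0.612]]
force: [-0.9, 0.5, -0.2]
finger_gap: 0.0001
```

```bash
python3 - <<'E'
from h import *
st()
c,s=np.cos(np.radians(52.3)),np.sin(np.radians(52.3))
toward([.525,.042,.15]);toward([.525,.042,.06])
E
```

```text
15.18 [0.4957 0.0407 0.2711] [[-0.612, -0.006, 0.791], [-0.005, 1.0, 0.004], [-0.791, -0.002, -0.612]] F [-0.9  0.5 -0.2] gap 0.0001 q [ -2.5  47.4  35.5 115.8  -1.8  -2.2]
shift cm [7.78 0.13 9.73] rot [0. 0. 0.]
shift cm [14.9   0.15 15.24] rot [0. 0. 0.]
```

Call:
play_rows:
  motion:
    - [1.95,0.03,2.43,0,0,0,255]
    - [1.95,0.03,2.43,0,0,0,255]
    - [1.95,0.03,2.43,0,0,0,255]
    - [1.95,0.03,2.43,0,0,0,255]
    - [2.37,0,1.83,0,0,0,255]
    - [2.37,0,1.83,0,0,0,255]
    - [2.37,0,1.83,0,0,0,255]
    - [0,0,0,0,0,0,255]

```text
time: 16.18
ee_pos: [0.523, 0.0424, 0.0602]
tool_rot: [[-0.614, -0.008, 0.789], [-0.005, 1.0, 0.005], [-0.789, -0.001, -0.614]]
force: [-0.4, -0.1, -0.0]
finger_gap: -0.0
```

```bash
python3 - <<'E'
from h import *
st()
toward([.468,.042,.06])
im=r.capture('scene');r.capture('top');tip('lantern_center','scene');tip('bail_crown','scene')
P=r.camera_params('scene');u,v=proj('scene',[.45,.03,.08],P);u,v=int(u),int(v)
c=im[max(0,v-75):v+75,max(0,u-100):u+100];cv2.imwrite('pics/f.png',cv2.resize(c,None,fx=4,fy=4,interpolation=cv2.INTER_CUBIC))
E
```

```text
16.18 [0.523  0.0424 0.0602] [[-0.614, -0.008, 0.789], [-0.005, 1.0, 0.005], [-0.789, -0.001, -0.614]] F [-0.4 -0.1 -0. ] gap -0.0 q [-2.3 58.5 26.4 95.8 -1.7 -2.1]
shift cm [ 3.4   0.   -4.33] rot [0. 0. 0.]
 tip lantern_center scene [0.4182 0.042  0.0816] 0.89
 tip lantern_center scene [0.4961 0.3163 0.0018] 0.24
 tip bail_crown scene [ 0.4175 -0.0157  0.0328] 0.65
 tip bail_crown scene [ 0.5403 -0.2688  0.2726] 0.5
```

View pics/f.png

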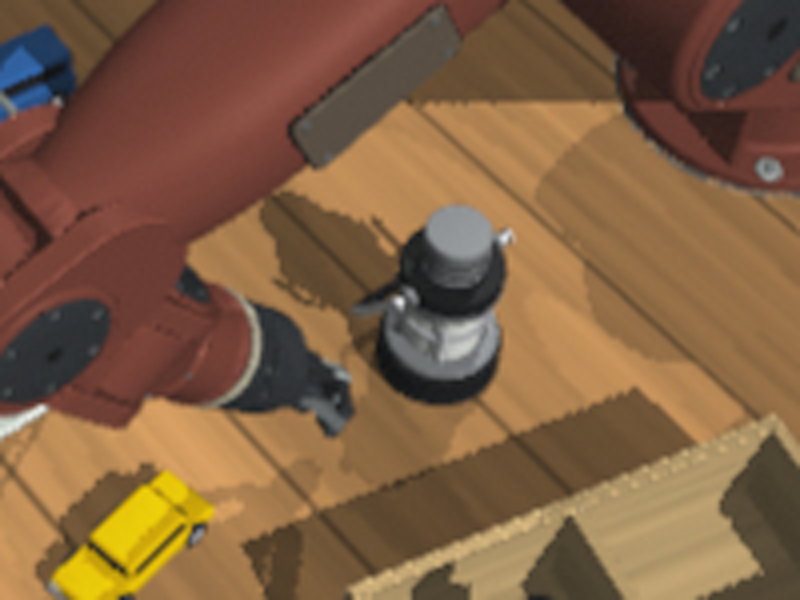

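```bash
python3 - <<'E'
from h import *
P=r.camera_params('scene');u,v=proj('scene',[.45,.03,.08],P);u0,v0=int(u)-100,int(v)-75
f=lambda X:np.round((proj('scene',X,P)-[u0,v0])*4)
print('panel end top',f([.663,-.11,.3]),'bottom',f([.663,-.11,0]))
for L in(.2,.25,.3):
  print(L,f(np.array([.523,.042,.06])+L*np.array([.614,.005,.789])))
for z in(.2,.25,.3):print(z,ray('scene',u0+15,v0+90,z,P).round(3), ray('scene',u0+5,v0+48,z,P).round(3))
im=r.capture('scene');cv2.imwrite('pics/g.png',cv2.resize(im[90:290,100:400],None,fx=2.6,fy=2.6,interpolation=cv2.INTER_CUBIC))
print('g',(f([.663,-.11,.3])/4+[u0,v0]-[100,90])*2.6)
E
```

```text
panel end top [ 46. 132.] bottom [ 66. 381.]
0.2 [208. 343.]
0.25 [171. 332.]
0.3 [131. 322.]
0.2 [ 0.725 -0.015  0.2  ] [ 0.665 -0.148  0.2  ]
0.25 [0.742 0.013 0.25 ] [ 0.685 -0.113  0.25 ]
0.3 [0.759 0.042 0.3  ] [ 0.705 -0.079  0.3  ]
g [458.9 226.2]
```

View pics/g.png

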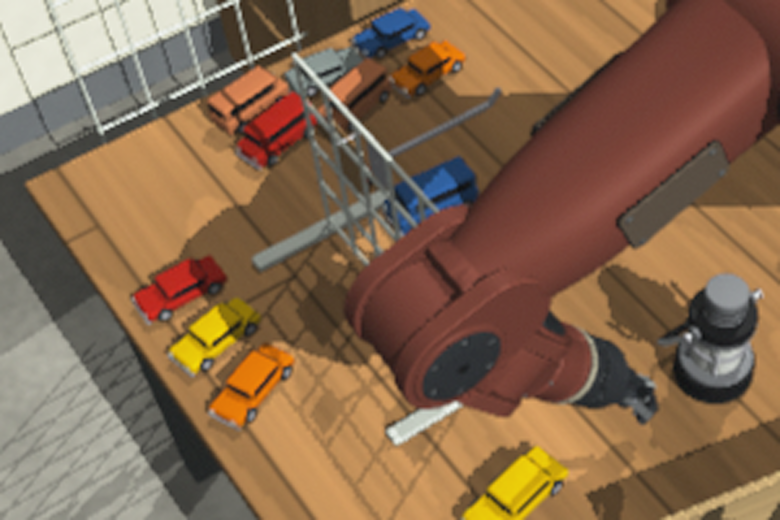

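```bash
python3 - <<'E'
from h import *
ph=np.linspace(np.pi,.30,19);y=.0422-.053*np.sin(ph);z=.115+.053*np.cos(ph)
print('start',y[0],z[0],'end',y[-1],z[-1])
for a,b in zip(np.diff(y),np.diff(z)): print([round(-78.9*b,2),round(100*a,2),round(-61.4*b,2)],end=',')
E
```

```text
start 0.042199999999999994 0.062000000000000006 end 0.026537429046949005 0.16563283392365713
[np.float64(-0.05), np.float64(-0.83), np.float64(-0.04)],[np.float64(-0.15), np.float64(-0.81), np.float64(-0.12)],[np.float64(-0.25), np.float64(-0.77), np.float64(-0.2)],[np.float64(-0.35), np.float64(-0.71), np.float64(-0.27)],[np.float64(-0.43), np.float64(-0.63), np.float64(-0.33)],[np.float64(-0.5), np.float64(-0.54), np.float64(-0.39)],[np.float64(-0.56), np.float64(-0.43), np.float64(-0.44)],[np.float64(-0.61), np.float64(-0.32), np.float64(-0.48)],[np.float64(-0.64), np.float64(-0.19), np.float64(-0.5)],[np.float64(-0.66), np.float64(-0.06), np.float64(-0.51)],[np.float64(-0.66), np.float64(0.07), np.float64(-0.51)],[np.float64(-0.64), np.float64(0.2), np.float64(-0.5)],[np.float64(-0.61), np.float64(0.33), np.float64(-0.47)],[np.float64(-0.56), np.float64(0.44), np.float64(-0.43)],[np.float64(-0.5), np.float64(0.55), np.float64(-0.39)],[np.float64(-0.42), np.float64(0.64), np.float64(-0.33)],[np.float64(-0.34), np.float64(0.72), np.float64(-0.26)],[np.float64(-0.24), np.float64(0.78), np.float64(-0.19)],
```

Call:
play_rows:
  motion:
    - [0.7,0,-0.86,0,0,0,255]
    - [0.7,0,-0.86,0,0,0,255]
    - [0.7,0,-0.86,0,0,0,255]
    - [0.7,0,-0.86,0,0,0,255]
    - [0.6,0,-0.86,0,0,0,255]
    - [0,0,0,0,0,0,255]

```text
time: 17.18
ee_pos: [0.4699, 0.0419, 0.0616]
tool_rot: [[-0.611, -0.009, 0.792], [-0.005, 1.0, 0.007], [-0.792, 0.0, -0.611]]
force: [0.9, -0.4, -1.3]
finger_gap: -0.0003
```

Call:
play_rows:
  motion:
    - [0.05,-0.83,-0.1,0,0,0,255]
    - [-0.1,-0.81,-0.15,0,0,0,255]
    - [-0.25,-0.77,-0.2,0,0,0,255]
    - [-0.35,-0.71,-0.27,0,0,0,255]
    - [-0.43,-0.63,-0.33,0,0,0,255]
    - [-0.5,-0.54,-0.39,0,0,0,255]
    - [-0.56,-0.43,-0.44,0,0,0,255]
    - [-0.61,-0.32,-0.48,0,0,0,255]
    - [-0.64,-0.19,-0.5,0,0,0,255]
    - [-0.66,-0.06,-0.51,0,0,0,255]

```text
time: 18.42
ee_pos: [0.4684, -0.0112, 0.1138]
tool_rot: [[-0.611, -0.009, 0.791], [-0.005, 1.0, 0.007], [-0.791, 0.0, -0.611]]
force: [0.2, -1.0, -1.2]
finger_gap: -0.0003
```

```bash
python3 - <<'E'
from h import *
st()
im=r.capture('scene');tip('lantern_center','scene');tip('bail_crown','scene')
P=r.camera_params('scene');u,v=proj('scene',[.45,.0,.12],P);u,v=int(u),int(v)
c=im[max(0,v-60):v+60,max(0,u-80):u+80];cv2.imwrite('pics/i.png',cv2.resize(c,None,fx=5,fy=5,interpolation=cv2.INTER_CUBIC))
E
```

```text
18.43 [ 0.4684 -0.0112  0.1138] [[-0.611, -0.009, 0.791], [-0.005, 1.0, 0.007], [-0.791, 0.0, -0.611]] F [ 0.2 -1.  -1.2] gap -0.0003 q [-7.1 48.8 14.3 93.  -4.6 -6. ]
 tip lantern_center scene [0.416  0.0432 0.08  ] 0.57
 tip lantern_center scene [ 0.7118  0.0414 -0.0047] 0.52
 tip bail_crown scene [ 0.4165 -0.0502  0.1561] 0.79
```

View pics/i.png

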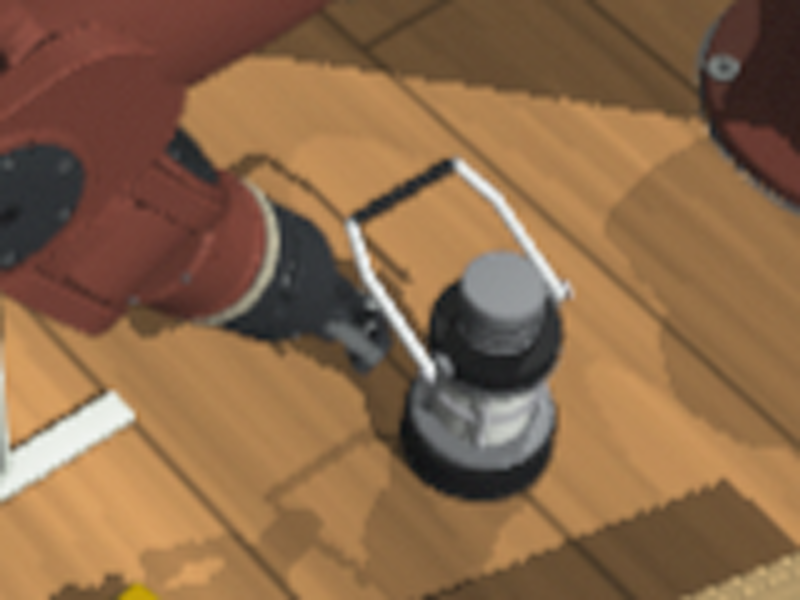

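The bail is rising: crown at (-0.050, 0.156), so about 1.15 rad with the finger lagging about 0.42 rad, and the lantern hasn't moved. I'll continue the arc.

Call:
play_rows:
  motion:
    - [-0.66,0.07,-0.51,0,0,0,255]
    - [-0.64,0.2,-0.5,0,0,0,255]
    - [-0.61,0.33,-0.47,0,0,0,255]
    - [-0.56,0.44,-0.43,0,0,0,255]
    - [-0.5,0.55,-0.39,0,0,0,255]
    - [-0.42,0.64,-0.33,0,0,0,255]
    - [-0.34,0.72,-0.26,0,0,0,255]
    - [-0.12,0.4,-0.1,0,0,0,255]
    - [0,0,0,0,0,0,255]
    - [0,0,0,0,0,0,255]

```text
time: 19.82
ee_pos: [0.4678, 0.0223, 0.1618]
tool_rot: [[-0.612, -0.009, 0.791], [-0.005, 1.0, 0.007], [-0.791, 0.0, -0.612]]
force: [-0.1, -1.1, 0.3]
finger_gap: 0.0
```

```bash
python3 - <<'E'
from h import *
st()
im=r.capture('scene');tip('lantern_center','scene');tip('bail_crown','scene')
r.capture('top');tip('lantern_center','top');tip('bail_crown','top')
P=r.camera_params('scene');u,v=proj('scene',[.45,.0,.12],P);u,v=int(u),int(v)
c=im[max(0,v-60):v+60,max(0,u-80):u+80];cv2.imwrite('pics/j.png',cv2.resize(c,None,fx=5,fy=5,interpolation=cv2.INTER_CUBIC))
E
```

```text
19.82 [0.4678 0.0223 0.1618] [[-0.612, -0.009, 0.791], [-0.005, 1.0, 0.007], [-0.791, 0.0, -0.612]] F [-0.1 -1.1  0.3] gap 0.0 q [-4.2 46.5 17.3 98.4 -2.9 -3.8]
 tip lantern_center scene [0.4188 0.0444 0.0815] 0.69
 tip bail_crown scene [0.4193 0.0385 0.2146] 0.71
 tip bail_crown top [ 4.965e-01  3.143e-01 -1.000e-04] 0.41
```

View pics/j.png

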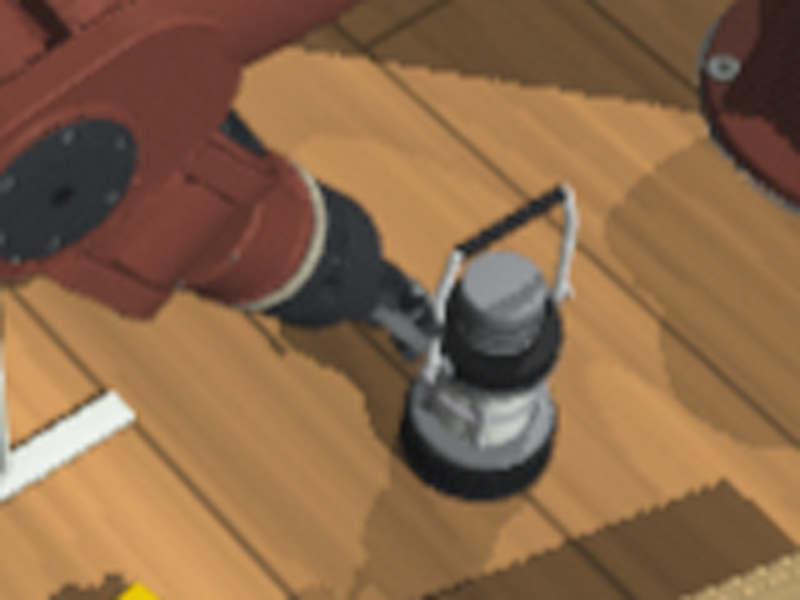

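Call:
play_rows:
  motion:
    - [0,-1,0,0,0,0,255]
    - [0,-1,0,0,0,0,255]
    - [-1.8,0,0.8,0,0,0,255]
    - [-1.8,0,0.8,0,0,0,255]
    - [-1.8,0,0.8,0,0,0,255]
    - [-1.8,0,0.8,0,0,0,255]
    - [0,0,0,0,-0.165,0,0]
    - [0,0,0,0,-0.165,0,0]
    - [0,0,0,0,-0.165,0,0]
    - [0,0,0,0,-0.164,0,0]
    - [-2.6,0,0,0,0,0,0]
    - [-2.6,0,0,0,0,0,0]
    - [-2.6,0,0,0,0,0,0]
    - [-2.6,0,0,0,0,0,0]
    - [-2.6,0,0,0,0,0,0]
    - [0,0,0,0,0,0,0]

```text
time: 22.12
ee_pos: [0.5386, 0.0021, 0.3311]
tool_rot: [[0.001, -0.008, 1.0], [-0.001, 1.0, 0.008], [-1.0, -0.001, 0.001]]
force: [0.7, 0.6, -1.3]
finger_gap: 0.0856
```

```bash
python3 - <<'E'
from h import *
st()
for c in('scene','top'):
  r.capture(c)
  for q in('lantern_center','bail_crown','hook_seat'): tip(q,c)
toward([.396,.040,.33],[[0,0,1],[0,1,0],[-1,0,0]])
E
```

```text
22.12 [0.5386 0.0021 0.3311] [[0.001, -0.008, 1.0], [-0.001, 1.0, 0.008], [-1.0, -0.001, 0.001]] F [ 0.7  0.6 -1.3] gap 0.0856 q [-7.5 16.3  5.7 79.3 -0.  -8. ]
 tip lantern_center scene [0.4193 0.0433 0.0829] 0.57
 tip bail_crown scene [0.4188 0.0394 0.2131] 0.45
 tip hook_seat scene [ 0.5432 -0.2707  0.2677] 0.89
 tip hook_seat top [ 0.5439 -0.268   0.2656] 0.85
shift cm [ -0.08   3.83 -14.12] rot [ 0.009 -0.003 -0.   ]
```

Call:
play_rows:
  motion:
    - [0,0.76,-2.83,0,0,0,0]
    - [0,0.76,-2.83,0,0,0,0]
    - [0,0.76,-2.83,0,0,0,0]
    - [0,0.76,-2.83,0,0,0,0]
    - [0,0.76,-2.83,0.009,0,0,0]
    - [0,0,0,0,0,0,0]
    - [1.5,0,0,0,0,0,0]
    - [2.5,0,0,0,0,0,0]
    - [2.5,0,0,0,0,0,0]
    - [2.5,0,0,0,0,0,0]
    - [2,0,0,0,0,0,0]
    - [1.3,0,0,0,0,0,0]
    - [0.8,0,0,0,0,0,0]
    - [0,0,0,0,0,0,0]
    - [0,0,0,0,0,0,150]
    - [0,0,0,0,0,0,200]
    - [0,0,0,0,0,0,255]
    - [0,0,0,0,0,0,255]
    - [0,0,0,0,0,0,255]
    - [0,0,0,0,0,0,255]
  grip_force: 100

```text
time: 25.02
ee_pos: [0.3958, 0.0397, 0.199]
tool_rot: [[-0.002, 0.0, 1.0], [0.0, 1.0, -0.0], [-1.0, 0.0, -0.002]]
force: [-1.6, -0.4, 5.6]
finger_gap: 0.0067
```

Call:
play_rows:
  motion:
    - [0,0,0,0,0,0,255]
    - [-0.5,0,0,0,0,0,255]
    - [-1,0,0,0,0,0,255]
    - [-1.5,0,0,0,0,0,255]
    - [-1,0,0,0,0,0,255]
    - [0,0,0,0,0,0,255]
    - [0,0,0,0,0,0,255]

```text
time: 25.9
ee_pos: [0.3955, 0.0398, 0.2383]
tool_rot: [[-0.003, -0.0, 1.0], [0.0, 1.0, 0.0], [-1.0, 0.0, -0.003]]
force: [-0.5, -0.4, -9.0]
finger_gap: 0.007
```

```bash
python3 - <<'E'
from h import *
st()
im=r.capture('scene')
for q in('lantern_center','lantern','bail_crown'): tip(q,'scene')
r.capture('top')
for q in('lantern_center','lantern','bail_crown'): tip(q,'top')
P=r.camera_params('scene');u,v=proj('scene',[.42,.04,.16],P);u,v=int(u),int(v)
c=im[max(0,v-60):v+60,max(0,u-80):u+80];cv2.imwrite('pics/k.png',cv2.resize(c,None,fx=5,fy=5,interpolation=cv2.INTER_CUBIC))
E
```

```text
25.9 [0.3955 0.0398 0.2383] [[-0.003, -0.0, 1.0], [0.0, 1.0, 0.0], [-1.0, 0.0, -0.003]] F [-0.5 -0.4 -9. ] gap 0.007 q [ -4.8   2.5 -25.   62.6   0.   -4.8]
 tip lantern_center scene [0.418  0.041  0.1185] 0.73
 tip lantern scene [0.4164 0.0456 0.0418] 0.68
 tip bail_crown scene [0.42   0.0378 0.2529] 0.73
 tip lantern_center top [0.4155 0.0355 0.12  ] 0.87
 tip lantern top [0.4122 0.0399 0.0404] 0.77
 tip bail_crown top [0.4148 0.0384 0.119 ] 0.66
 tip bail_crown top [0.4163 0.0443 0.2528] 0.56
```

View pics/k.png

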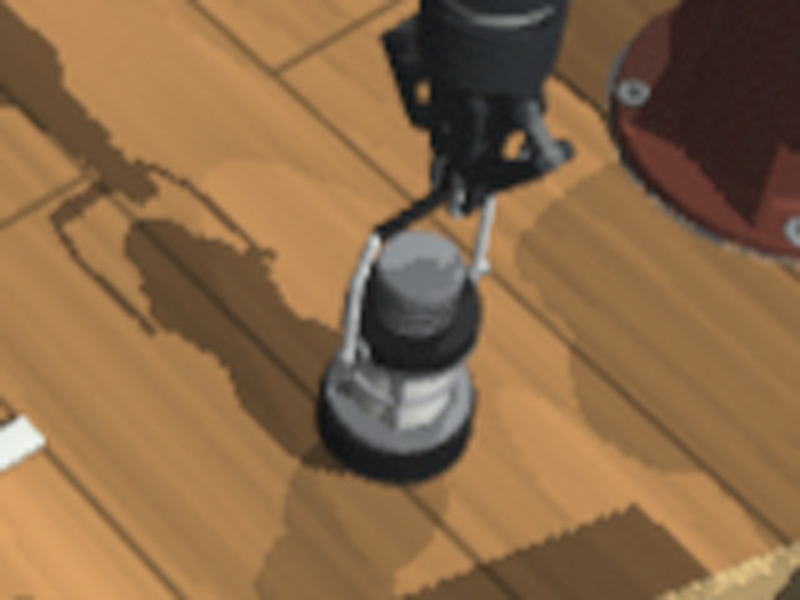

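The lantern hangs level, gripped about 24 mm off the crown's middle with the crown about 15 mm above the TCP. Next is carrying it to a pre-hook pose.

Call:
play_rows:
  motion:
    - [-1,0,0,0,0,0,255]
    - [-2,0,0,0,0,0,255]
    - [-1.5,0,0,0,0,0,255]
    - [0,-1.5,0.2,0,0,0,255]
    - [0,-2.5,0.2,0,0,0,255]
    - [0,-3,0.2,0,0,0,255]
    - [0,-3,0.3,0,0,0,255]
    - [0,-3,0.3,0,0,0,255]
    - [0,-3,0.3,0,0,0,255]
    - [0,-3,0.3,0,0,0,255]
    - [0,-3,0.2,0,0,0,255]
    - [0,-3,0.2,0,0,0,255]
    - [0,-2.5,0.2,0,0,0,255]
    - [0,-1,0,0,0,0,255]
    - [0,0,0,0,0,0,255]

```text
time: 28.18
ee_pos: [0.4198, -0.2455, 0.2837]
tool_rot: [[-0.002, 0.001, 1.0], [0.0, 1.0, -0.001], [-1.0, 0.0, -0.002]]
force: [-0.3, -0.5, -8.9]
finger_gap: 0.0063
```

Call:
play_rows:
  motion:
    - [0,0,0,0.07,0,0,255]
    - [0,0,0,0.13,0,0,255]
    - [0,0,0,0.13,0,0,255]
    - [0,0,0,0.13,0,0,255]
    - [0,0,0,0.13,0,0,255]
    - [0,0,0,0.13,0,0,255]
    - [0,0,0,0.13,0,0,255]
    - [0,0,0,0.13,0,0,255]
    - [0,0,0,0.13,0,0,255]
    - [0,0,0,0.13,0,0,255]
    - [0,0,0,0.13,0,0,255]
    - [0,0,0,0.13,0,0,255]
    - [0,0,0,0.07,0,0,255]
    - [0,0,0,0,0,0,255]
    - [0,0,0,0,0,0,255]
    - [0,0,0,0,0,0,255]

```text
time: 30.18
ee_pos: [0.4199, -0.245, 0.2836]
tool_rot: [[-0.002, 1.0, 0.002], [0.0, 0.002, -1.0], [-1.0, -0.002, -0.0]]
force: [-0.5, -0.3, -10.2]
finger_gap: 0.0066
```

```bash
python3 - <<'E'
from h import *
st()
ims={}
for c in('scene','top','wrist'):
  ims[c]=r.capture(c)
  for q in('lantern_center','bail_crown','hook_seat','rack'): tip(q,c)
a=ims['top'][110:260,300:500]; b=ims['scene'][60:210,200:400]
cv2.imwrite('pics/l.png',np.vstack([cv2.resize(a,(400,300)),cv2.resize(b,(400,300))])[:, :] if 0 else np.hstack([cv2.resize(a,(400,300)),cv2.resize(b,(400,300))]))
E
```

```text
30.18 [ 0.4199 -0.245   0.2836] [[-0.002, 1.0, 0.002], [0.0, 0.002, -1.0], [-1.0, -0.002, -0.0]] F [ -0.5  -0.3 -10.2] gap 0.0066 q [-38.8  11.1  -8.3  70.8  -0.1  51. ]
 tip lantern_center scene [ 0.4203 -0.2616  0.166 ] 0.86
 tip bail_crown scene [ 0.4188 -0.2673  0.3007] 0.67
 tip hook_seat scene [ 0.5437 -0.2689  0.2701] 0.82
 tip hook_seat top [ 0.5437 -0.2726  0.2661] 0.87
 tip bail_crown wrist [ 0.4218 -0.2649  0.3026] 0.72
 tip bail_crown wrist [ 0.5476 -0.2704  0.264 ] 0.38
 tip hook_seat wrist [ 0.5459 -0.2663  0.2597] 0.87
```

View pics/l.png

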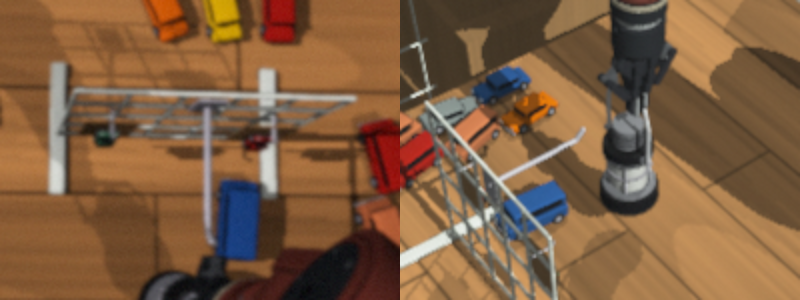

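```bash
python3 - <<'E'
from h import *
print(ray('top',406,231,.278),ray('top',403,195,.262),ray('top',402.5,163,.262))
P=r.camera_params('scene')
# scene crop origin (200,60), scale 2
print(ray('scene',200+(583-400)/2,60+130/2,.278,P),ray('scene',200+(498-400)/2,60+180/2,.262,P))
E
```

```text
[ 0.50102106 -0.26984663  0.278     ] [ 0.58625532 -0.2687027   0.262     ] [ 0.66309513 -0.26894558  0.262     ]
[ 0.50417759 -0.26167058  0.278     ] [ 0.65050892 -0.26664458  0.262     ]
```

Call:
play_rows:
  motion:
    - [0,0.8,-0.1,0,0,0,255]
    - [0,1.5,-0.1,0,0,0,255]
    - [0,1.9,0,0,0,0,255]
    - [0,1.9,0,0,0,0,255]
    - [0,1.9,0,0,0,0,255]
    - [0,1.9,0,0,0,0,255]
    - [0,1.9,0,0,0,0,255]
    - [0,1.2,0,0,0,0,255]
    - [0,0.6,0,0,0,0,255]
    - [0,0,0,0,0,0,255]
    - [0,0,0,0,0,0,255]
    - [0.6,0,0,0,0,0,255]
    - [0.7,0,0,0,0,0,255]
    - [0.6,0,0,0,0,0,255]
    - [0.2,0,0,0,0,0,255]
    - [0,0,0,0,0,0,255]
    - [0,0,0,0,0,0,255]

```text
time: 33.05
ee_pos: [0.5559, -0.2433, 0.2625]
tool_rot: [[-0.002, 1.0, 0.001], [0.0, 0.001, -1.0], [-1.0, -0.002, -0.0]]
force: [0.0, -0.2, -9.7]
finger_gap: 0.0065
```

```bash
python3 - <<'E'
from h import *
st()
ims={}
for c in('scene','top','wrist'):
  ims[c]=r.capture(c)
  for q in('lantern_center','bail_crown','hook_seat','van'): tip(q,c,1)
b=ims['scene'][80:190,210:360]; a=ims['wrist']
cv2.imwrite('pics/m.png',np.hstack([cv2.resize(b,(400,300),interpolation=cv2.INTER_CUBIC),cv2.resize(a,(400,300))]))
E
```

```text
33.05 [ 0.5559 -0.2433  0.2625] [[-0.002, 1.0, 0.001], [0.0, 0.001, -1.0], [-1.0, -0.002, -0.0]] F [ 0.  -0.2 -9.7] gap 0.0065 q [-30.5  25.2   8.5  73.4  -0.1  59.5]
 tip lantern_center scene [ 0.5561 -0.2633  0.1445] 0.85
 tip bail_crown scene [ 0.5439 -0.373   0.0008] 0.55
 tip hook_seat scene [ 0.5445 -0.2696  0.2701] 0.78
 tip van scene [ 0.541  -0.3738 -0.0009] 0.49
 tip lantern_center top [ 0.5577 -0.2635  0.1474] 0.59
 tip hook_seat top [0.4972 0.3149 0.0036] 0.26
```

View pics/m.png

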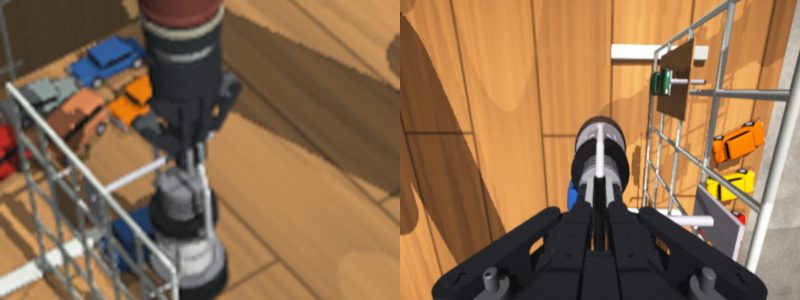

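The rod now passes under the crown between sleeve and cap. I'll lower until the force shows contact.

Call:
play_rows:
  motion:
    - [0.3,0,0,0,0,0,255]
    - [0.2,0,0,0,0,0,255]
    - [0.1,0,0,0,0,0,255]
    - [0,0,0,0,0,0,255]
    - [0,0,0,0,0,0,255]

```text
time: 34.42
ee_pos: [0.5559, -0.2432, 0.2563]
tool_rot: [[-0.002, 1.0, 0.001], [0.0, 0.001, -1.0], [-1.0, -0.002, -0.0]]
force: [-0.4, -0.4, -9.7]
finger_gap: 0.0061
```

Call:
play_rows:
  motion:
    - [0.15,0,0,0,0,0,255]
    - [0.15,0,0,0,0,0,255]
    - [0,0,0,0,0,0,255]
    - [0,0,0,0,0,0,255]

```text
time: 34.92
ee_pos: [0.556, -0.2432, 0.2541]
tool_rot: [[-0.001, 1.0, 0.001], [-0.0, 0.001, -1.0], [-1.0, -0.001, 0.0]]
force: [-2.1, 2.8, 3.7]
finger_gap: 0.0068
```

Contact: the load has moved to the hook. Releasing and retreating upwards.

Call:
play_rows:
  motion:
    - [0,0,0,0,0,0,225]
    - [0,0,0,0,0,0,190]
    - [0,0,0,0,0,0,150]
    - [0,0,0,0,0,0,100]
    - [0,0,0,0,0,0,60]
    - [0,0,0,0,0,0,60]
    - [-0.6,0,0,0,0,0,60]
    - [-1.5,0,0,0,0,0,60]
    - [-2.5,0,0,0,0,0,60]
    - [-3,0,0,0,0,0,60]
    - [-3,0,0,0,0,0,60]
    - [-3,0,0,0,0,0,60]
    - [0,0,0,0,0,0,60]
    - [0,0,0,0,0,0,60]
    - [0,0,0,0,0,0,60]
    - [0,0,0,0,0,0,60]
    - [0,0,0,0,0,0,60]
    - [0,0,0,0,0,0,60]
    - [0,0,0,0,0,0,60]
    - [0,0,0,0,0,0,60]

```text
time: 37.42
ee_pos: [0.5561, -0.2432, 0.3892]
tool_rot: [[-0.002, 1.0, 0.001], [0.0, 0.001, -1.0], [-1.0, -0.002, -0.0]]
force: [0.6, 0.8, 0.2]
finger_gap: 0.0651
```

```bash
python3 - <<'E'
from h import *
st()
for k in range(2):
 for c in('scene','wrist'):
  r.capture(c)
  for q in('lantern_center','lantern','bail_crown','hook_seat','van','saloon'): tip(q,c,1)
st()
E
```

```text
37.42 [ 0.5561 -0.2432  0.3892] [[-0.002, 1.0, 0.001], [0.0, 0.001, -1.0], [-1.0, -0.002, -0.0]] F [0.6 0.8 0.2] gap 0.0651 q [-30.5  25.7  28.   92.4  -0.1  59.5]
 tip lantern_center scene [ 0.5566 -0.2681  0.1349] 0.75
 tip lantern scene [ 0.5541 -0.2642  0.0571] 0.93
 tip bail_crown scene [ 0.5555 -0.2651  0.2708] 0.57
 tip hook_seat scene [ 0.5443 -0.2696  0.2722] 0.83
 tip van scene [ 5.441e-01 -3.710e-01  2.000e-04] 0.55
 tip saloon scene [ 7.108e-01  4.350e-02 -5.000e-04] 0.61
 tip lantern wrist [ 0.5604 -0.269   0.052 ] 0.87
 tip bail_crown wrist [ 0.5566 -0.2654  0.2716] 0.75
 tip hook_seat wrist [ 0.5464 -0.2692  0.2621] 0.6
 tip van wrist [ 0.5386 -0.3736  0.0057] 0.79
 tip lantern_center scene [ 0.5539 -0.2678  0.1388] 0.72
 tip lantern scene [ 0.5512 -0.2653  0.0565] 0.94
 tip bail_crown scene [ 0.5579 -0.2649  0.2715] 0.75
 tip hook_seat scene [ 0.5414 -0.2708  0.2716] 0.59
 tip van scene [ 0.5421 -0.3748  0.0007] 0.5
 tip saloon scene [ 0.712   0.0437 -0.0026] 0.87
 tip lantern_center wrist [ 0.5587 -0.2716  0.0518] 0.35
 tip lantern wrist [ 0.5597 -0.2711  0.0515] 0.69
 tip bail_crown wrist [ 0.5551 -0.2637  0.2735] 0.82
 tip hook_seat wrist [ 0.5476 -0.2699  0.2617] 0.89
 tip van wrist [ 0.54   -0.373   0.0034] 0.89
38.83 [ 0.5561 -0.2432  0.3893] [[-0.002, 1.0, 0.001], [0.0, 0.001, -1.0], [-1.0, -0.002, -0.0]] F [-0.5 -0.2  0.3] gap 0.0653 q [-30.5  25.7  28.   92.4  -0.   59.5]
```

It's hanging: crown at z about 0.271, underside about 0.056, and the robot is clear. I'll wait for any swing to damp, verify stillness, then hand in.

Call:
play_rows:
  motion:
    - [-2,0,0,0,0,0,60]
    - [-2,0,0,0,0,0,60]
    - [0,0,0,0,0,0,60]
    - [0,0,0,0,0,0,60]
    - [0,0,0,0,0,0,60]
    - [0,0,0,0,0,0,60]
    - [0,0,0,0,0,0,60]
    - [0,0,0,0,0,0,60]
    - [0,0,0,0,0,0,60]
    - [0,0,0,0,0,0,60]
    - [0,0,0,0,0,0,60]
    - [0,0,0,0,0,0,60]
    - [0,0,0,0,0,0,60]
    - [0,0,0,0,0,0,60]
    - [0,0,0,0,0,0,60]
    - [0,0,0,0,0,0,60]
    - [0,0,0,0,0,0,60]
    - [0,0,0,0,0,0,60]
    - [0,0,0,0,0,0,60]
    - [0,0,0,0,0,0,60]

```text
time: 41.32
ee_pos: [0.5562, -0.2432, 0.4292]
tool_rot: [[-0.002, 1.0, 0.001], [0.0, 0.001, -1.0], [-1.0, -0.002, -0.0]]
force: [1.3, -0.1, 0.0]
finger_gap: 0.0653
```

```bash
python3 - <<'E'
from h import *
g=[]
for k in range(8):
  g.append(cv2.cvtColor(r.capture('scene'),cv2.COLOR_BGR2GRAY)[90:200,210:350])
# frame-to-frame image motion (px) by phase correlation + max diff
for a,b in zip(g,g[1:]): print(int(cv2.absdiff(a,b).max()),round(float(cv2.absdiff(a,b).mean()),2),end=' | ')
tip('lantern','scene',1);tip('bail_crown','scene',1);st()
print(r.finish_job())
E
```

```text
6 0.7 | 5 0.7 | 5 0.69 | 5 0.69 | 6 0.69 | 5 0.69 | 6 0.7 |  tip lantern scene [ 0.5568 -0.2657  0.0579] 0.87
 tip bail_crown scene [ 0.5529 -0.2679  0.2705] 0.66
41.83 [ 0.5562 -0.2432  0.4292] [[-0.002, 1.0, 0.001], [0.0, 0.001, -1.0], [-1.0, -0.002, -0.0]] F [ 0.5  0.  -0.3] gap 0.0653 q [-30.5  27.2  36.5  99.4  -0.1  59.5]
the job is handed in; nothing more can be done
None
```

The lantern is hanging by its bail on the long hook, and I handed the job in at about 41.8 s of the 72 s allowed. No verdict is reported, so what follows is from my own checks.

**What I did:** I lifted the lantern out by its cap and let it go standing on the table at (0.420, 0.042). The shut fingers then pushed the far bail leg up until the bail stood upright. I gripped the crown about 24 mm off its middle, threaded it over the hook, lowered it until the load came off the wrist, let go and backed off upwards.

**Last checks:**
- **Hang:** the crown is about 12 mm behind the hook seat and within 5 mm of the rod sideways, at z about 0.271 m. The lantern's underside is about 57 mm above the table.
- **Upright:** the underside and crown estimates line up to within a few mm, so the lantern hangs close to vertical.
- **Stillness:** eight camera frames in a row showed only noise, so it has stopped moving.
- **Robot clear:** the tool reads about zero force and sits about 16 cm above the crown.
- **Toy cars:** the van and saloon were within about 6 mm of where they started, which is near the networks' error.
- **Flask:** I did not measure it again at the end, but neither the arm nor the lantern came near it after the lift.

**What disagreed or fell short:**
- The wrist joint hit its limit during the first tilt, so the tool leaned about 38° instead of 40°. It made no difference to the push.
- The wrist camera put the hook seat up to 10 mm lower than the other views. I used the top and scene values.

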